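# Repack carved figures from the drying rack to the carrying tray

## Robot

A 6-joint arm with a two-finger parallel gripper is mounted at the origin on the work surface. World frame = base frame: x ahead of the robot, y to its left, z up, the work surface at z = 0. Lengths are in mm, angles in rad, forces in N, time in s.
With the tool pointing down it reaches from about 250 to 775 mm from the base axis. Payload 4 kg.
Tool frame: the origin (TCP) lies on the centre line of the jaws, within the pads' length; the fingertips stand 22 mm ahead of it and the grasp point (between the pads) lies 3 mm ahead of it; x points along the fingers, y is the direction in which the jaws open and shut, and the axes are right-handed (so a half turn about x gives the same grasp; the last joint's range is limited). The gripper opens to 94 mm and grips with 3 to 60 N. Pads are 16 mm wide; open, the fingers measure 119 mm over their backs; the gripper's body (75 mm by 177 mm) begins 78 mm behind the grasp point.
Start: joints at [-0.103, 0.087, 1.371, -0, 1.684, -0.103], TCP at [550.016, -0.006, 227.506] pointing down, gripper open.
Joint ranges: [-3.1, 3.1], [-0.76, 2.03], [0.27, 2.55], [-1.08, 4.22], [0.17, 2.65], [-2.57, 2.57]. Speed limits (rad/s): [2.79, 2.79, 3.14, 3.14, 3.14, 3.14].

## Interface

Orientations are given as a 3x3 rotation matrix whose columns are the frame's x, y, z axes.
In Python, from workcell import monitor, vision, manip gives the robot as it stands.
- The arm moves only by the shell command python3 -m handwheel 'ROWS'. ROWS is JSON, a list of rows, each an object with "delta_pos": the shift along the tool's x, y, z in m, a list of three; "delta_rot": the turn, a rotation vector about the tool's x, y, z in degrees, a list of three; "hand": the opening, from 0 (shut) to 1 (fully open). A call has 1 to 8 rows; each row is the pose to reach, as a shift and turn from the pose commanded when the call began, along the tool's axes at that moment; what a row does not reach only later rows make up. A row lasts 1/8 s, in which the tool goes at most 62.5 mm and 10.7 degrees, less where a joint would pass 70% of its speed; a pose out of reach is approached as far as the arm can. A call with a gripper value outside its range is refused whole. The fingers move at their own pace and stop on an object; the grip force is fixed at half the most. Time passes only in rows, so rows that repeat a pose let the fingers close. It gives the time, the measured TCP pose, the force and the opening at its end, in the units of the state.
- monitor.read_state(): the state, without advancing time (a new reading comes with each control period).
- vision.capture(name): name is "scene" or "side" or "wrist"; returns a dict with "image" (400x640x3 uint8, red, green, blue), "fx", "fy", "cx", "cy" (pixels), "view" (4x4, takes a point from world to camera coordinates). Camera axes: x right, y down, z forward; pixel columns grow to the right and rows downward; lengths in mm; the calibration is good to about 2 mm. The wrist camera is an equidistant fisheye: a pixel r from the principal point sees the ray r / f radians off the axis. A picture is of the moment at which its call begins. There is no depth.
- manip.hand_in(): hands the job in, once; it reports no verdict.
The state is a dict: "t": time; "joint_positions": joint angles; "dq": joint speeds; "joint_torque": joint torques, N m; "tool_pos": TCP position; "ee_rot": TCP orientation; "wrist_force": force on the tool from outside, world axes, zero at the start; "ft_torque": the same for the moment, N m; "finger_gap": finger opening in mm.
Only numpy, scipy, OpenCV 4.12 (cv2) and the standard library are available. Lean on these libraries where they do the work, as an engineer would, in place of code of your own. Each camera call takes 0.05 s, during which the arm holds its last target. There are 200 camera calls.

## Task

The carved figures have dried: lift the retaining bar out of the two open brackets of the pale drying rack and lay it along the green felt mat, then move every figure into the cork-floored carrying tray, one to a nest, lying down along the nest with its head towards the brass edge. Only when all are in, lay the bar across them in the tray's own two brackets, centred and fully down. Grip the soft-wood figures gently so that they do not dent, and leave the other things on the bench where they are.

Things in the scene. Friction and masses are not known exactly. Their poses are not given: they have to be found in the camera images.
- rack: pale plywood drying rack lined blue, aluminium brackets, 158 (x) x 320 (y) mm, fixed to the bench. Origin: centre of its underside; x along its nests, z up. Three nests at y = -75, 0, +75, each 69 wide, 146 long, floor 12 above the bench, edged by low strips whose tops are at 20. An open bracket stands at y = -149 and at +149. At the start it holds the figures and the bar
- tray: dark wooden carrying tray, cork floor, dark steel brackets, 158 (x) x 320 (y) mm, fixed to the bench. Origin: centre of its underside; x along its nests, z up. Three nests at y = -75, 0, +75, each 69 wide, 146 long, floor 12 above the bench, edged by low strips whose tops are at 20. An open bracket stands at y = -149 and at +149. Its +x edge is brass. Empty at the start
- mat: green felt mat fixed flat on the bench beyond rack and tray, 76 (x) x 360 (y) mm, 4 thick; origin: centre of its underside, y along its length
- bar: straight square retaining bar of dark wood, 330 x 18 x 18 mm, red in the middle, about 160 g; origin at its centre, x along its length. In a holder's brackets it lies along the holder's y, its centre 69 above the bench, its underside 8 above the figures
- rack_bracket_a (a point): bottom of the slot of the bracket at the rack's -y end, 60 mm above the bench: open on top, slot 28 mm wide along x, posts 8 thick that end 76 above the bench; the bracket is 14 thick along y
- rack_bracket_b (a point): bottom of the slot of the bracket at the rack's +y end, 60 mm above the bench: open on top, slot 28 mm wide along x, posts 8 thick that end 76 above the bench; the bracket is 14 thick along y
- tray_bracket_a (a point): bottom of the slot of the bracket at the tray's -y end, 60 mm above the bench: open on top, slot 28 mm wide along x, posts 8 thick that end 76 above the bench; the bracket is 14 thick along y
- tray_bracket_b (a point): bottom of the slot of the bracket at the tray's +y end, 60 mm above the bench: open on top, slot 28 mm wide along x, posts 8 thick that end 76 above the bench; the bracket is 14 thick along y
- tray_nest1 (a point): centre of the floor of the tray's nest at y = -75 mm; axes as the tray's
- tray_nest2 (a point): centre of the floor of the tray's nest at y = 0 mm; axes as the tray's
- tray_nest3 (a point): centre of the floor of the tray's nest at y = 75 mm; axes as the tray's
- figure1: carved soft-wood figure, lying: square robe and plinth 40 x 40 mm (x = -60 to +28), then a round head; 121 long, about 130 g. Origin on its long axis at mid-length, 20 above the floor it lies on; x points to the head. Soft wood dents: each finger must press it with less than 55 N. May be absent
- figure1_head (a point): centre of this figure's head, 44 from the figure's origin
- figure2: carved soft-wood figure, lying: square robe and plinth 40 x 40 mm (x = -60 to +28), then a round head; 121 long, about 130 g. Origin on its long axis at mid-length, 20 above the floor it lies on; x points to the head. Soft wood dents: each finger must press it with less than 55 N. May be absent
- figure2_head (a point): centre of this figure's head, 44 from the figure's origin
- figure3: carved soft-wood figure, lying: square robe and plinth 40 x 40 mm (x = -60 to +28), then a round head; 121 long, about 130 g. Origin on its long axis at mid-length, 20 above the floor it lies on; x points to the head. Soft wood dents: each finger must press it with less than 55 N. May be absent
- figure3_head (a point): centre of this figure's head, 44 from the figure's origin
- oilstone: grey oilstone in a dark wooden box, 170 x 50 x 28, between the rack and the tray (mm), a bystander; origin on the bench under its middle
- mallet: round wooden carving mallet, head 110 long and 84 across, handle lying towards its -x (mm), a bystander; origin on the bench under its head
- gouge1: carving gouge lying at the right of the bench, 230 long, 26 high (mm), a bystander; origin on the bench under its middle
- gouge2: second gouge, beyond the mat (mm), a bystander; origin on the bench under its middle
- oil_jar: jar of oil, 68 across, 100 tall (mm), a bystander; origin on the bench under its middle
- blank: pale wood blank 160 x 70 x 60 (mm), a bystander; origin on the bench under its middle
- wax_tin: blue wax tin 90 x 70 x 35 (mm), a bystander; origin on the bench under its middle
Things that resemble listed ones, but are neither listed nor needed, are in the scene too. Leave any purple or turquoise look-alike of the figure1 alone.

How it is judged (in metres and radians):
On the way, in this order (a step that is already met when the one before it is completed fails the run):
1. the bar is out of the rack and lies released along the felt mat (x of bar in the frame of mat between -0.035 and 0.035 m and y of bar in the frame of mat between -0.06 and 0.06 m and z of bar in the frame of mat between 0.006 and 0.024 m and angle between the x axis of bar and the y axis of mat, either way round below 0.3 rad and linear speed of bar below 0.02 m/s and contact force between the fingers and bar below 0.1 N), for 0.2 s.
2. every figure lies released in a nest of the tray, head to the brass edge (x of figure1 in the frame of tray between -0.018 and 0.018 m and z of figure1 in the frame of tray between 0.026 and 0.04 m and (y of figure1 in the frame of tray between -0.097 and -0.053 m or y of figure1 in the frame of tray between -0.022 and 0.022 m or y of figure1 in the frame of tray between 0.053 and 0.097 m) and angle between the x axis of each of figure1, figure2, figure3 and the x axis of tray, either way round below 0.2 rad and x of each of figure1_head, figure2_head, figure3_head in the frame of tray above 0.02 m and x of figure2 in the frame of tray between -0.018 and 0.018 m and z of figure2 in the frame of tray between 0.026 and 0.04 m and (y of figure2 in the frame of tray between -0.097 and -0.053 m or y of figure2 in the frame of tray between -0.022 and 0.022 m or y of figure2 in the frame of tray between 0.053 and 0.097 m) and x of figure3 in the frame of tray between -0.018 and 0.018 m and z of figure3 in the frame of tray between 0.026 and 0.04 m and (y of figure3 in the frame of tray between -0.097 and -0.053 m or y of figure3 in the frame of tray between -0.022 and 0.022 m or y of figure3 in the frame of tray between 0.053 and 0.097 m) and linear speed of each of figure1, figure2, figure3 below 0.02 m/s and contact force between the fingers and figure1 below 0.1 N and contact force between the fingers and figure2 below 0.1 N and contact force between the fingers and figure3 below 0.1 N), for 0.2 s.
3. the bar lies in both brackets of the tray (x of bar in the frame of tray between -0.01 and 0.01 m and y of bar in the frame of tray between -0.015 and 0.015 m and z of bar in the frame of tray between 0.063 and 0.075 m and angle between the x axis of bar and the y axis of tray, either way round below 0.08 rad and linear speed of bar below 0.02 m/s and contact force between the fingers and bar below 0.1 N), for 0.2 s.
At the end, for the whole second after the job is handed in: Every figure lies released in a tray nest, head to the brass edge (within 18 mm of the nest's middle along it, 22 mm across, 0.2 rad); the bar rests released on the bottoms of both tray brackets (within 10 mm across, 15 mm lengthwise, 0.08 rad) (all of step 2 and all of step 3); the robot touches nothing.
It fails at once if a figure is gripped hard: a finger presses it with over 55 N (over 110 N for both together) (contact force between the fingers and figure1 above 110 N or contact force between the fingers and figure2 above 110 N or contact force between the fingers and figure3 above 110 N).
It fails at once if a bystander is shifted by more than 40 mm (distance of any of oilstone, mallet, gouge1, gouge2, oil_jar, blank, wax_tin from where it was at the start of the episode above 0.04 m).
Of figure1, figure2, figure3 only 2 to 3 are there at a start; the rules pass over those that are not, and their reading is None.
At some moment in a run one of bar, figure1, figure2, figure3 may be knocked a few centimetres aside while the robot is not near it.
Once in a run the grip may slacken for a moment while it holds something.
It also fails if it takes over 210 s, if anything falls off the work surface, if the arm or the gripper's body presses on something with over 40 N, if the wrist force passes 120 N, or if a joint passes its speed limit or range.

## Working session

There is one attempt and no reset: what is moved stays moved. The work goes in short steps, Python scripts to look and compute and a shell command to move; the robot and the scene stay as the last step left them, time stands still between calls to the robot, and variables do not carry over. Pictures are saved under pics/ and viewed, about 12 in all and at most 16, crops included, and the job is handed in when it is done.

```bash
mkdir -p pics; ls
cat > h.py <<'E'
import numpy as np, cv2
from workcell import monitor, vision, manip
def cap(n,f=None):
    c=vision.capture(n)
    if f: cv2.imwrite('pics/'+f+'.png',c['image'][:,:,::-1])
    return c
def ray(c,u,v,fish=False):
    V=np.array(c['view']);R=V[:3,:3];o=-R.T@V[:3,3]
    x=(u-c['cx'])/c['fx'];y=(v-c['cy'])/c['fy']
    if fish:
        r=np.hypot(x,y);k=np.sin(r)/r if r>1e-9 else 1;d=np.array([x*k,y*k,np.cos(r)])
    else: d=np.array([x,y,1.])
    return o,R.T@d
def pt(c,u,v,z,fish=False):
    o,d=ray(c,u,v,fish);return o+d*(z-o[2])/d[2]
def proj(c,p,fish=False):
    V=np.array(c['view']);q=V[:3,:3]@np.array(p,float)+V[:3,3]
    if fish:
        r=np.hypot(q[0],q[1]);t=np.arctan2(r,q[2]);k=t/max(r,1e-9);return c['cx']+c['fx']*q[0]*k,c['cy']+c['fy']*q[1]*k
    return c['cx']+c['fx']*q[0]/q[2],c['cy']+c['fy']*q[1]/q[2]
E
python3 - <<'E'
from h import *
for n in ['scene','side','wrist']:
    c=cap(n,n+'0');V=np.array(c['view']);print(n,c['fx'],c['cx'],c['cy'],(-V[:3,:3].T@V[:3,3]).round(),V[:3,:3].round(2).tolist())
s=monitor.read_state();print(s)
E
```

```text
pics
scene 362.84924782048785 315.4557038175222 200.90752431384234 [1072. -144.  991.] [[0.25, 0.97, 0.0], [0.82, -0.21, -0.53], [-0.51, 0.13, -0.85]]
side 422.7066406746029 316.80434804773154 197.73548551744096 [   42. -1099.  1023.] [[0.92, -0.4, 0.01], [-0.24, -0.57, -0.79], [0.32, 0.72, -0.62]]
wrist 309.70691628693146 317.6573483018877 198.25340934713654 [552.  75. 384.] [[1.0, 0.0, -0.0], [0.0, -0.97, 0.26], [-0.0, -0.26, -0.97]]
{'t': 0.15, 'joint_positions': array([-1.03096355e-01,  8.77785726e-02,  1.37189130e+00, -1.40022046e-05,
        1.68357624e+00, -1.03164941e-01]), 'dq': array([ 0.00086169, -0.00084199, -0.00519173, -0.00099187, -0.00102625,
        0.00097466]), 'joint_torque': array([ 1.24418581e-03, -3.40636396e+01, -3.02795255e+01,  7.18983379e-02,
        3.04441026e-02, -1.11468453e-04]), 'tool_pos': array([5.49624761e+02, 3.16120229e-02, 2.26584663e+02]), 'ee_rot': array([[-1.64611907e-03,  9.99998643e-01,  6.68930232e-05],
       [ 1.56325195e-04,  6.71504432e-05, -9.99999986e-01],
       [-9.99998633e-01, -1.64610859e-03, -1.56435520e-04]]), 'wrist_force': array([-0.14392678,  0.58458232, -0.04895898]), 'ft_torque': array([-0.00700962,  0.05964115,  0.04616432]), 'finger_gap': 94.27394829916628}
```

View pictures.

View pics/scene0.png

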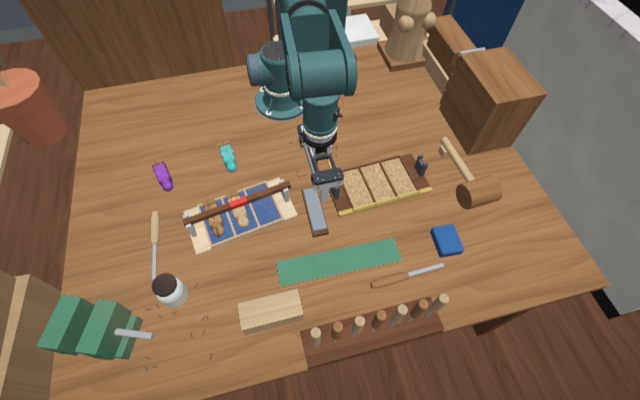

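View pics/side0.png

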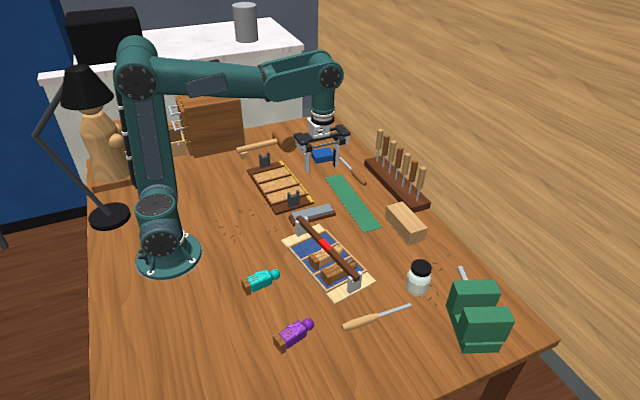

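View pics/wrist0.png

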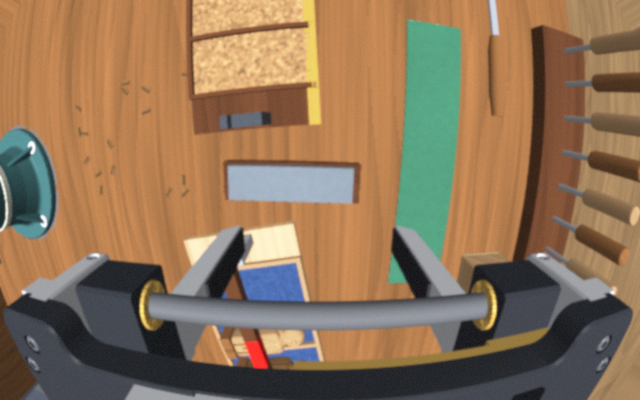

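The scene view shows the rack at (240,212) with two figures (215,218) and (241,212) under the bar (red at 238,203), and the tray at (381,183). The mat is at (338,260), the oilstone at (315,210), and the look-alikes at (163,176) and (228,157). Next: coarse positions.

Run:
```python
from h import *
from scipy.optimize import least_squares
C={}
for n in ['scene','side','wrist']:
    c=cap(n);C[n]=c;h=cv2.cvtColor(c['image'],cv2.COLOR_RGB2HSV);H,S,V=[h[...,i].astype(int) for i in range(3)]
    c['red']=((H<5)|(H>174))&(S>200)&(V>120); c['green']=(H>65)&(H<85)&(S>100)&(V>60)
    c['brass']=(H>22)&(H<30)&(S>150)&(V>140)
    for k in ['red','green','brass']:
        m=c[k].astype(np.uint8);nn,l,st,ce=cv2.connectedComponentsWithStats(m)
        for i in range(1,nn):
            if st[i,4]>15:
                r=cv2.minAreaRect(np.argwhere(l==i)[:,::-1].astype(np.float32));print(n,k,st[i,4],ce[i].round(1),np.round(cv2.boxPoints(r),0).tolist())
c=C['scene']
for nm,z,L in [('rack',0,[(183,210),(288,178),(298,213),(196,250)]),('bar',69,[(186,220),(238,203),(289,184)]),('mat',4,[(277,264),(396,240),(401,260),(279,283)]),('tray',12,[(330,183),(415,157),(432,190),(340,213)])]:
    print(nm,[pt(c,*p,z)[:2].round().tolist() for p in L])
c=C['wrist']
for nm,z,L in [('mat',4,[(408,20),(461,28),(442,284),(389,282)]),('tray brass',12,[(315,0),(321,124),(309,127),(195,133)]),('stone',14,[(226,164),(358,164),(358,202),(226,200)])]:
    print('w',nm,[pt(c,*p,z,True)[:2].round().tolist() for p in L])
```

```text
side red 85 [324.2 244.4] [[317.0, 242.0], [322.0, 238.0], [331.0, 247.0], [327.0, 252.0]]
side green 1072 [353.  203.4] [[324.0, 179.0], [338.0, 169.0], [381.0, 226.0], [367.0, 237.0]]
side green 3668 [478.6 315.7] [[446.0, 281.0], [512.0, 279.0], [514.0, 351.0], [449.0, 353.0]]
wrist red 377 [257.  354.3] [[245.0, 342.0], [259.0, 338.0], [268.0, 366.0], [255.0, 371.0]]
wrist green 10791 [428.8 129.7] [[394.0, 253.0], [408.0, 21.0], [462.0, 24.0], [448.0, 257.0]]
wrist green 275 [395.8 271.7] [[389.0, 255.0], [406.0, 255.0], [406.0, 281.0], [389.0, 281.0]]
rack [[406.0, -402.0], [366.0, -54.0], [506.0, -52.0], [555.0, -373.0]]
bar [[488.0, -377.0], [468.0, -224.0], [438.0, -62.0]]
mat [[659.0, -149.0], [672.0, 212.0], [736.0, 203.0], [716.0, -155.0]]
tray [[428.0, 74.0], [396.0, 387.0], [536.0, 387.0], [545.0, 74.0]]
w mat [[664.0, 206.0], [739.0, 205.0], [738.0, -160.0], [654.0, -151.0]]
w tray brass [[547.0, 224.0], [555.0, 67.0], [541.0, 64.0], [396.0, 60.0]]
w stone [[437.0, 20.0], [600.0, 19.0], [602.0, -29.0], [434.0, -27.0]]
```

```bash
python3 -m handwheel '[{"delta_pos":[-0.06,-0.088,0.29],"delta_rot":[0,0,0],"hand":1},{"delta_pos":[-0.06,-0.088,0.29],"delta_rot":[-9,0,0],"hand":1},{"delta_pos":[-0.06,-0.088,0.29],"delta_rot":[-9,0,0],"hand":1},{"delta_pos":[-0.06,-0.088,0.29],"delta_rot":[-9,0,0],"hand":1},{"delta_pos":[-0.06,-0.088,0.29],"delta_rot":[-9,0,0],"hand":1},{"delta_pos":[-0.06,-0.088,0.29],"delta_rot":[-9,0,0],"hand":1},{"delta_pos":[-0.06,-0.088,0.29],"delta_rot":[-9,0,0],"hand":1},{"delta_pos":[-0.06,-0.088,0.29],"delta_rot":[-9,0,0],"hand":1}]'
python3 - <<'E'
from h import *
c=cap('wrist','w1');print(monitor.read_state()['tool_pos'],monitor.read_state()['ee_rot'].round(3))
cap('scene','s1')
E
```

```text
t: 1.3
tool_pos: [462.5, -288.5, 287.1]
ee_rot: [[-0.0, 0.987, 0.159], [0.001, 0.159, -0.987], [-1.0, -0.0, -0.001]]
wrist_force: [0.1, 0.9, 1.2]
finger_gap: 94.1
[ 462.51455566 -288.45119474  287.22501764] [[-0.     0.987  0.159]
 [ 0.001  0.159 -0.987]
 [-1.    -0.    -0.001]]
```

View pics/w1.png

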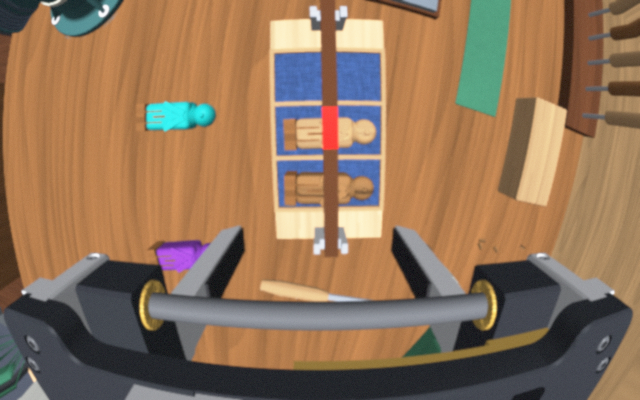

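The wrist view shows two figures, at (330,132) and (330,187), both with heads right (world +x, the same way as the tray). The bar runs vertically through (330,128).

Run:
```python
from h import *
c=cap('wrist')
for nm,z,L in [('bar red,top,bot',78,[(330,108),(330,128),(330,148),(328,10),(331,250)]),('rack corners',20,[(271,21),(384,21),(384,238),(277,238)]),('figs',52,[(330,132),(330,187),(284,133),(350,133)])]:
    print(nm,[pt(c,*p,z,True)[:2].round(1).tolist() for p in L])
h=cv2.cvtColor(c['image'],cv2.COLOR_RGB2HSV);m=((h[...,0]<5)|(h[...,0]>174))&(h[...,1]>200)&(h[...,2]>120)
p=np.argwhere(m)[:,::-1].mean(0);print(p,pt(c,*p,78,True))
```

```text
bar red,top,bot [[464.4, -200.9], [468.3, -224.4], [472.3, -247.9], [442.7, -81.2], [496.1, -376.9]]
rack corners [[366.2, -87.6], [520.0, -60.6], [578.6, -371.3], [420.3, -396.6]]
figs [[470.3, -230.1], [482.3, -300.4], [413.0, -240.4], [495.5, -227.0]]
[330.    142.375] [ 471.17435659 -241.23721647   78.        ]
```

```bash
python3 -m handwheel '[{"delta_pos":[0.06,0.016,-0.061],"delta_rot":[-1,0,0],"hand":0.6},{"delta_pos":[0.12,0.016,-0.061],"delta_rot":[-1,0,0],"hand":0.6},{"delta_pos":[0.17,0.016,-0.061],"delta_rot":[-1,0,0],"hand":0.6},{"delta_pos":[0.203,0.016,-0.061],"delta_rot":[-1,0,0],"hand":0.5},{"delta_pos":[0.203,0.016,-0.061],"delta_rot":[-1,0,0],"hand":0.4}]'
python3 - <<'E'
from h import *
c=cap('wrist','w2');cap('side','sd2')
E
```

```text
t: 2.08
tool_pos: [466.1, -224.9, 81.0]
ee_rot: [[-0.007, 0.985, 0.175], [0.004, 0.175, -0.985], [-1.0, -0.006, -0.005]]
wrist_force: [-0.5, 0.2, 1.2]
finger_gap: 47.5
```

View pics/w2.png

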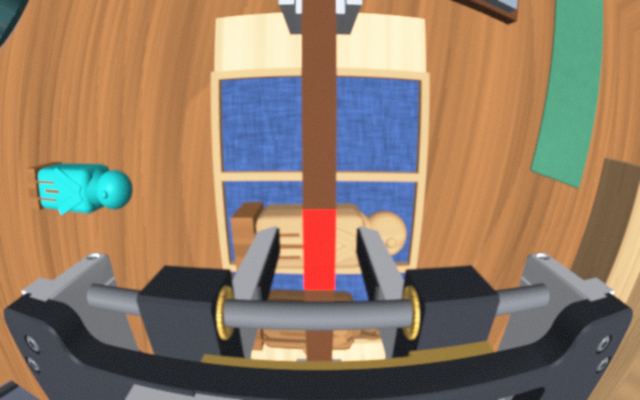

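The fingers straddle the bar's red middle at (318,250), well centred. Now close.

```bash
python3 -m handwheel '[{"delta_pos":[-0.002,0,0],"delta_rot":[0,0,0],"hand":0.3},{"delta_pos":[-0.002,0,0],"delta_rot":[0,0,0],"hand":0.2},{"delta_pos":[-0.002,0,0],"delta_rot":[0,0,0],"hand":0},{"delta_pos":[-0.002,0,0],"delta_rot":[0,0,0],"hand":0},{"delta_pos":[-0.002,0,0],"delta_rot":[0,0,0],"hand":0},{"delta_pos":[-0.002,0,0],"delta_rot":[0,0,0],"hand":0},{"delta_pos":[-0.002,0,0],"delta_rot":[0,0,0],"hand":0}]'
```

```text
t: 3.05
tool_pos: [468.9, -228.1, 88.5]
ee_rot: [[0.002, 0.985, 0.174], [-0.002, 0.174, -0.985], [-1.0, 0.002, 0.002]]
wrist_force: [-1.5, -1.1, 6.1]
finger_gap: 17.8
```

```bash
python3 -m handwheel '[{"delta_pos":[-0.02,0,0],"delta_rot":[0,0,0],"hand":0},{"delta_pos":[-0.05,0,0],"delta_rot":[0,0,0],"hand":0},{"delta_pos":[-0.08,0,0],"delta_rot":[0,0,0],"hand":0},{"delta_pos":[-0.1,0,0],"delta_rot":[0,0,0],"hand":0},{"delta_pos":[-0.1,0,0],"delta_rot":[0,0,0],"hand":0},{"delta_pos":[-0.1,0,0],"delta_rot":[0,0,0],"hand":0}]'
python3 - <<'E'
from h import *
c=cap('wrist','w3');print(monitor.read_state()['tool_pos'])
E
```

```text
t: 3.8
tool_pos: [467.7, -226.9, 185.0]
ee_rot: [[-0.002, 0.985, 0.174], [0.001, 0.174, -0.985], [-1.0, -0.002, -0.002]]
wrist_force: [-0.2, -0.0, -2.5]
finger_gap: 17.4
[ 467.57300677 -226.79417217  184.68160494]
```

View pics/w3.png

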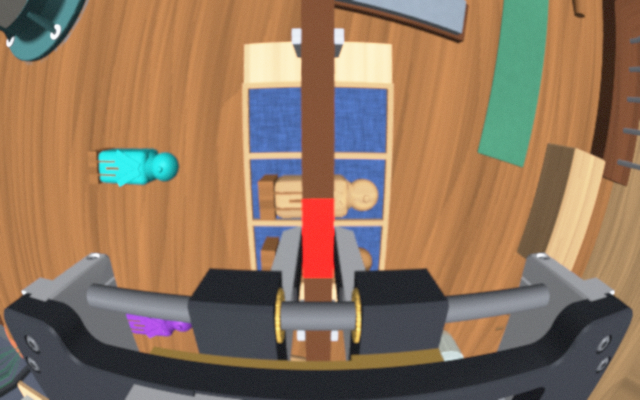

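Bar lifted cleanly, red at (318,238) between the fingers; figures undisturbed below. Now over to the mat.

```bash
python3 - <<'E'
from h import *
c=cap('wrist');print(pt(c,318,238,177,True),pt(c,318,198,177,True),pt(c,318,278,177,True))
E
python3 -m handwheel '[{"delta_pos":[0,0.045,-0.035],"delta_rot":[2,0,0],"hand":0},{"delta_pos":[0,0.09,-0.07],"delta_rot":[4,0,0],"hand":0},{"delta_pos":[0,0.136,-0.105],"delta_rot":[6,0,0],"hand":0},{"delta_pos":[0,0.18,-0.14],"delta_rot":[8,0,0],"hand":0},{"delta_pos":[0,0.225,-0.175],"delta_rot":[10,0,0],"hand":0},{"delta_pos":[0,0.271,-0.21],"delta_rot":[12,0,0],"hand":0},{"delta_pos":[0,0.271,-0.21],"delta_rot":[12,0,0],"hand":0},{"delta_pos":[0,0.271,-0.21],"delta_rot":[12,0,0],"hand":0}]'
python3 - <<'E'
from h import *
c=cap('wrist','w4');print(monitor.read_state()['tool_pos'])
cap('scene','s4');cap('side','sd4')
E
```

```text
[ 468.25025705 -219.80090014  177.        ] [ 464.05085799 -196.32844517  177.        ] [ 472.92117742 -245.89564112  177.        ]
t: 4.9
tool_pos: [698.0, 26.4, 184.7]
ee_rot: [[-0.003, 0.999, -0.034], [-0.001, -0.034, -0.999], [-1.0, -0.003, 0.001]]
wrist_force: [-0.1, 0.1, -1.9]
finger_gap: 17.5
[697.95239357  25.74180255 185.64966834]
```

View pics/w4.png

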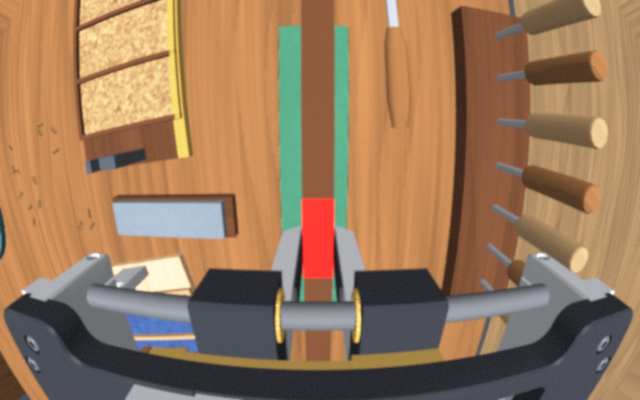

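Bar is centred over the mat (mat edges at columns 281 and 349, bar at 318). Lowering.

```bash
python3 -m handwheel '[{"delta_pos":[0.05,0,0],"delta_rot":[0,0,0],"hand":0},{"delta_pos":[0.1,0,0],"delta_rot":[0,0,0],"hand":0},{"delta_pos":[0.135,0,0],"delta_rot":[0,0,0],"hand":0},{"delta_pos":[0.147,0,0],"delta_rot":[0,0,0],"hand":0},{"delta_pos":[0.151,0,0],"delta_rot":[0,0,0],"hand":0},{"delta_pos":[0.153,0,0],"delta_rot":[0,0,0],"hand":0},{"delta_pos":[0.153,0,0],"delta_rot":[0,0,0],"hand":0}]'
```

```text
t: 5.92
tool_pos: [699.8, 26.5, 35.6]
ee_rot: [[0.003, 0.999, -0.035], [-0.0, -0.035, -0.999], [-1.0, 0.003, 0.0]]
wrist_force: [-0.0, 0.1, -2.0]
finger_gap: 17.8
```

```bash
python3 -m handwheel '[{"delta_pos":[0.001,0,0],"delta_rot":[0,0,0],"hand":0},{"delta_pos":[0.002,0,0],"delta_rot":[0,0,0],"hand":0},{"delta_pos":[0.003,0,0],"delta_rot":[0,0,0],"hand":0},{"delta_pos":[0.003,0,0],"delta_rot":[0,0,0],"hand":0}]'; python3 -c "
from h import *
for i in range(4):
  cap('wrist'); s=monitor.read_state();print(s['tool_pos'].round(1),s['wrist_force'].round(1))"
```

```text
t: 6.42
tool_pos: [699.2, 26.7, 31.9]
ee_rot: [[0.002, 0.999, -0.035], [-0.0, -0.035, -0.999], [-1.0, 0.002, -0.0]]
wrist_force: [-1.3, 0.4, 5.6]
finger_gap: 17.5
[699.2  26.7  31.9] [-2.2  0.4  6.1]
[699.2  26.6  31.9] [-2.1 -0.5  6. ]
[699.2  26.6  31.9] [-1.5 -0.6  5. ]
[699.2  26.6  31.9] [-2.1  0.7  5.4]
```

In contact at TCP z about 32 mm. Release and rise.

```bash
python3 -m handwheel '[{"delta_pos":[0,0,0],"delta_rot":[0,0,0],"hand":0.6},{"delta_pos":[0,0,0],"delta_rot":[0,0,0],"hand":0.6},{"delta_pos":[0,0,0],"delta_rot":[0,0,0],"hand":0.6},{"delta_pos":[-0.04,0,0],"delta_rot":[0,0,0],"hand":0.6},{"delta_pos":[-0.1,0,0],"delta_rot":[0,0,0],"hand":0.6},{"delta_pos":[-0.16,0,0],"delta_rot":[0,0,0],"hand":0.6},{"delta_pos":[-0.2,0,0],"delta_rot":[0,0,0],"hand":0.6},{"delta_pos":[-0.2,0,0],"delta_rot":[0,0,0],"hand":0.6}]'
python3 - <<'E'
from h import *
for n in ['scene','side','wrist']: C=cap(n,n+'5')
a=cv2.imread('pics/scene5.png')[130:290,170:450];b=cv2.imread('pics/wrist5.png')
cv2.imwrite('pics/v5.png',np.vstack([cv2.resize(a,(560,320)),cv2.resize(b,(560,280),interpolation=cv2.INTER_AREA)]))
E
```

```text
t: 7.62
tool_pos: [700.6, 26.6, 236.2]
ee_rot: [[0.01, 0.999, -0.035], [-0.0, -0.035, -0.999], [-1.0, 0.01, 0.0]]
wrist_force: [-0.2, -0.5, -0.2]
finger_gap: 56.4
```

View pics/v5.png

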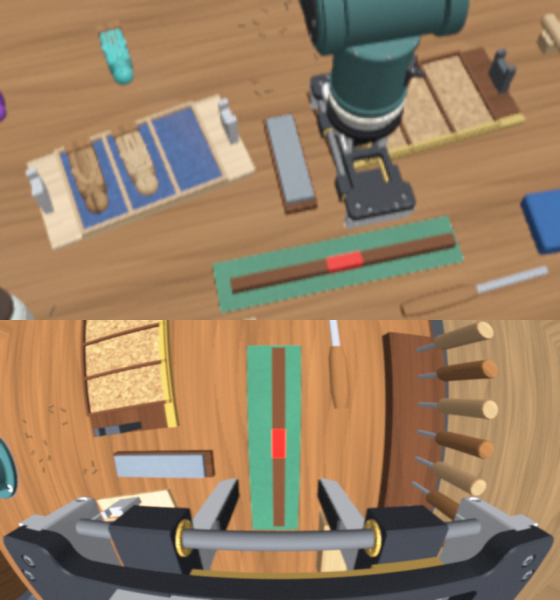

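Bar lies released along the middle of the mat (crop (345,262)); the figures are still in rack nests 1 and 2, heads towards +x. Now above the pale figure with the jaws across it.

```bash
python3 -m handwheel '[{"delta_pos":[0,-0.03,0.035],"delta_rot":[10,0,0],"hand":0.7},{"delta_pos":[0,-0.07,0.08],"delta_rot":[20,0,0],"hand":0.7},{"delta_pos":[0,-0.11,0.12],"delta_rot":[30,0,0],"hand":0.7},{"delta_pos":[0.01,-0.15,0.165],"delta_rot":[40,0,0],"hand":0.7},{"delta_pos":[0.02,-0.19,0.205],"delta_rot":[50,0,0],"hand":0.7},{"delta_pos":[0.04,-0.22,0.25],"delta_rot":[60,0,0],"hand":0.7},{"delta_pos":[0.04,-0.231,0.266],"delta_rot":[70,0,0],"hand":0.7},{"delta_pos":[0.04,-0.231,0.266],"delta_rot":[78,0,0],"hand":0.7}]'
python3 -m handwheel '[{"delta_pos":[0,0,0],"delta_rot":[0,0,0],"hand":0.7},{"delta_pos":[0,0,0],"delta_rot":[0,0,0],"hand":0.7}]'
python3 - <<'E'
from h import *
cap('wrist','w6')
E
```

```text
t: 8.78
tool_pos: [456.0, -231.7, 187.0]
ee_rot: [[-0.005, 0.166, -0.986], [0.003, -0.986, -0.166], [-1.0, -0.004, 0.005]]
wrist_force: [-0.2, -0.3, -0.2]
finger_gap: 66.0
t: 9.02
tool_pos: [458.1, -230.6, 189.0]
ee_rot: [[-0.002, 0.176, -0.984], [0.002, -0.984, -0.176], [-1.0, -0.002, 0.002]]
wrist_force: [-0.3, 0.5, -0.1]
finger_gap: 65.9
```

View pics/w6.png

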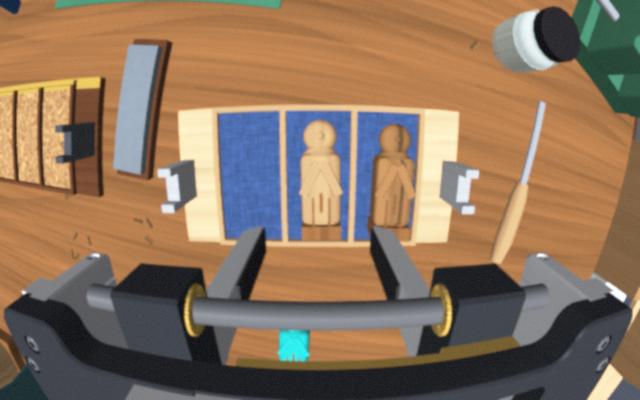

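Pale figure at columns 301–342 (head (320,135), plinth down to row 240), darker at 371–413 (head (394,138)). Computing grasp points.

```bash
cat >> h.py <<'E'
def go(tgt,yaw=None):
    s=monitor.read_state();R=np.array(s['ee_rot']);d=R.T@(np.array(tgt)-s['tool_pos'])
    y=np.degrees(np.arctan2(R[1,1],R[0,1]));print('d tool mm',d.round(1),'yaw now',y.round(1), '' if yaw is None else 'rotx %.1f'%(y-yaw))
E
python3 - <<'E'
from h import *
c=cap('wrist')
for nm,z,L in [('A robe base,mid',52,[(321,225),(321,205),(320,155)]),('Ahead',35,[(320,135)]),('B robe',52,[(391,225),(392,205),(394,160)]),('Bhead',35,[(394,138)]),('rack corner',20,[(178,112),(459,112),(448,243),(188,243)])]:
    print(nm,[pt(c,*p,z,True)[:2].round(1).tolist() for p in L])
go([465,-231,46],-80)
E
```

```text
A robe base,mid [[428.7, -239.6], [449.5, -235.7], [498.3, -225.8]]
Ahead [[516.3, -222.6]]
B robe [[441.1, -310.9], [462.2, -306.6], [507.2, -297.9]]
Bhead [[528.0, -297.6]]
rack corner [[517.6, -61.3], [573.7, -370.5], [419.9, -399.6], [363.1, -86.7]]
d tool mm [143.7   1.6  -6.4] yaw now -79.9 rotx 0.1
```

```bash
python3 -m handwheel '[{"delta_pos":[0.06,0.003,-0.003],"delta_rot":[0,0,0],"hand":0.64},{"delta_pos":[0.11,0.003,-0.003],"delta_rot":[0,0,0],"hand":0.64},{"delta_pos":[0.135,0.003,-0.003],"delta_rot":[0,0,0],"hand":0.64},{"delta_pos":[0.141,0.003,-0.003],"delta_rot":[0,0,0],"hand":0.64},{"delta_pos":[0.141,0.003,-0.003],"delta_rot":[0,0,0],"hand":0.5},{"delta_pos":[0.141,0.003,-0.003],"delta_rot":[0,0,0],"hand":0.4},{"delta_pos":[0.141,0.003,-0.003],"delta_rot":[0,0,0],"hand":0.3},{"delta_pos":[0.141,0.003,-0.003],"delta_rot":[0,0,0],"hand":0.3}]'
python3 -m handwheel '[{"delta_pos":[0,0,0],"delta_rot":[0,0,0],"hand":0.3},{"delta_pos":[-0.02,0,0],"delta_rot":[0,0,0],"hand":0.3},{"delta_pos":[-0.06,0,0],"delta_rot":[0,0,0],"hand":0.3},{"delta_pos":[-0.1,0,0],"delta_rot":[0,0,0],"hand":0.3},{"delta_pos":[-0.12,0,0],"delta_rot":[0,0,0],"hand":0.3},{"delta_pos":[-0.12,0,0],"delta_rot":[0,0,0],"hand":0.3}]'
```

```text
t: 10.12
tool_pos: [463.2, -234.1, 51.3]
ee_rot: [[0.003, 0.174, -0.985], [-0.001, -0.985, -0.174], [-1.0, 0.002, -0.003]]
wrist_force: [0.7, 1.2, 4.6]
finger_gap: 39.8
t: 10.88
tool_pos: [462.7, -234.3, 171.1]
ee_rot: [[0.003, 0.174, -0.985], [-0.002, -0.985, -0.174], [-1.0, 0.003, -0.003]]
wrist_force: [0.8, -1.4, -1.9]
finger_gap: 39.5
```

Figure held (gap 39.5). Carry towards the tray.

```bash
python3 -m handwheel '[{"delta_pos":[-0.01,-0.055,-0.01],"delta_rot":[1,0,0],"hand":0.3},{"delta_pos":[-0.01,-0.115,-0.021],"delta_rot":[2,0,0],"hand":0.3},{"delta_pos":[-0.01,-0.175,-0.032],"delta_rot":[3,0,0],"hand":0.3},{"delta_pos":[-0.01,-0.235,-0.043],"delta_rot":[4,0,0],"hand":0.3},{"delta_pos":[-0.01,-0.295,-0.054],"delta_rot":[5,0,0],"hand":0.3},{"delta_pos":[-0.01,-0.35,-0.064],"delta_rot":[6,0,0],"hand":0.3},{"delta_pos":[-0.01,-0.4,-0.073],"delta_rot":[7,0,0],"hand":0.3},{"delta_pos":[-0.01,-0.427,-0.078],"delta_rot":[7,0,0],"hand":0.3}]'
python3 -m handwheel '[{"delta_pos":[0,0,0],"delta_rot":[0,0,0],"hand":0.3},{"delta_pos":[0,0,0],"delta_rot":[0,0,0],"hand":0.3}]'
python3 - <<'E'
from h import *
cap('wrist','w7')
E
```

```text
t: 11.88
tool_pos: [463.2, 202.5, 177.0]
ee_rot: [[-0.004, 0.055, -0.998], [-0.001, -0.998, -0.055], [-1.0, 0.001, 0.004]]
wrist_force: [0.8, -0.4, -1.9]
finger_gap: 40.1
t: 12.12
tool_pos: [464.1, 199.5, 178.0]
ee_rot: [[-0.002, 0.052, -0.999], [-0.002, -0.999, -0.052], [-1.0, 0.002, 0.002]]
wrist_force: [-0.4, -0.6, -2.3]
finger_gap: 40.0
```

View pics/w7.png

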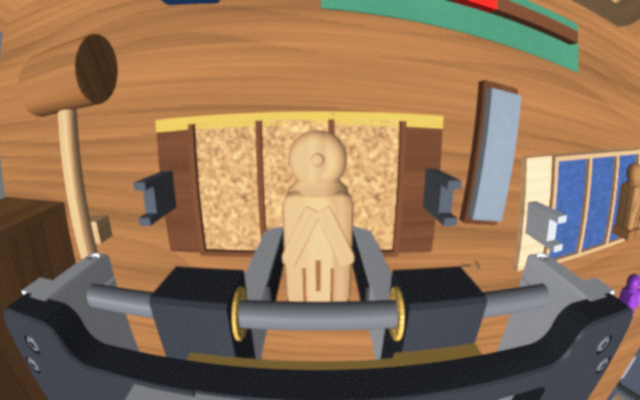

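Tray seen with corners (156,120), (443,116), (432,252), (170,251); the figure is held straight. Computing the tray pose.

Run:
```python
from h import *
c=cap('wrist')
for z in (12,20):
    q=np.array([pt(c,*p,z,True)[:2] for p in [(156,120),(443,116),(432,252),(170,251)]])
    m=q.mean(0);ex=(q[0]+q[1]-q[2]-q[3])/2;ey=(q[0]+q[3]-q[1]-q[2])/2
    print(z,q.round(0).tolist(),m.round(1),'len',np.hypot(*ex).round(),np.hypot(*ey).round(),'yaw',np.degrees([np.arctan2(ex[1],ex[0]),np.arctan2(-ey[0],ey[1])]).round(1))
print('strips',[pt(c,*p,20,True)[:2].round(1).tolist() for p in [(192,126),(204,250),(259,122),(263,225),(333,122),(404,122)]])
print('brk',[pt(c,*p,76,True)[:2].round(1).tolist() for p in [(142,182),(137,219),(450,170),(458,190)]])
print('figtop head',pt(c,318,159,158,True))
```

```text
12 [[536.0, 387.0], [554.0, 66.0], [394.0, 57.0], [376.0, 379.0]] [465.  222.2] len 160.0 322.0 yaw [3.1 3.2]
20 [[536.0, 382.0], [554.0, 70.0], [398.0, 60.0], [380.0, 375.0]] [466.9 221.8] len 156.0 314.0 yaw [3.1 3.2]
strips [[528.7, 336.9], [386.1, 328.4], [533.4, 262.7], [422.4, 256.8], [536.6, 187.3], [542.5, 113.4]]
brk [[478.2, 369.1], [439.8, 379.7], [503.9, 80.9], [485.9, 69.6]]
figtop head [516.61302732 201.70551775 158.        ]
```

```bash
python3 -m handwheel '[{"delta_pos":[0,-0.05,0.004],"delta_rot":[0,0,0],"hand":0.3},{"delta_pos":[0,-0.0975,0.007],"delta_rot":[0,0,0],"hand":0.3},{"delta_pos":[0.05,-0.0975,0.007],"delta_rot":[0,0,0],"hand":0.3},{"delta_pos":[0.09,-0.0975,0.007],"delta_rot":[0,0,0],"hand":0.3},{"delta_pos":[0.115,-0.0975,0.007],"delta_rot":[0,0,0],"hand":0.3},{"delta_pos":[0.121,-0.0975,0.007],"delta_rot":[0,0,0],"hand":0.3},{"delta_pos":[0.121,-0.0975,0.007],"delta_rot":[0,0,0],"hand":0.3},{"delta_pos":[0.121,-0.0975,0.007],"delta_rot":[0,0,0],"hand":0.3}]'
python3 -m handwheel '[{"delta_pos":[0.001,0,0],"delta_rot":[0,0,0],"hand":0.3},{"delta_pos":[0.002,0,0],"delta_rot":[0,0,0],"hand":0.3},{"delta_pos":[0.003,0,0],"delta_rot":[0,0,0],"hand":0.3}]'
```

```text
t: 13.22
tool_pos: [453.9, 297.7, 60.3]
ee_rot: [[0.003, 0.052, -0.999], [0.002, -0.999, -0.052], [-1.0, -0.001, -0.003]]
wrist_force: [-0.1, -0.5, -1.2]
finger_gap: 39.4
t: 13.6
tool_pos: [452.7, 297.5, 55.7]
ee_rot: [[0.0, 0.052, -0.999], [0.0, -0.999, -0.052], [-1.0, -0.0, -0.0]]
wrist_force: [-0.1, -0.5, -1.4]
finger_gap: 39.6
```

```bash
python3 -m handwheel '[{"delta_pos":[0.001,0,0],"delta_rot":[0,0,0],"hand":0.3},{"delta_pos":[0.002,0,0],"delta_rot":[0,0,0],"hand":0.3},{"delta_pos":[0.003,0,0],"delta_rot":[0,0,0],"hand":0.3},{"delta_pos":[0.004,0,0],"delta_rot":[0,0,0],"hand":0.3},{"delta_pos":[0.004,0,0],"delta_rot":[0,0,0],"hand":0.3}]'
```

```text
t: 14.22
tool_pos: [452.7, 297.5, 51.5]
ee_rot: [[0.0, 0.052, -0.999], [0.0, -0.999, -0.052], [-1.0, -0.0, -0.0]]
wrist_force: [-0.1, 0.5, -1.0]
finger_gap: 39.7
```

```bash
python3 -m handwheel '[{"delta_pos":[0.001,0,0],"delta_rot":[0,0,0],"hand":0.3},{"delta_pos":[0.002,0,0],"delta_rot":[0,0,0],"hand":0.3},{"delta_pos":[0.002,0,0],"delta_rot":[0,0,0],"hand":0.3}]'
```

```text
t: 14.6
tool_pos: [452.7, 297.5, 51.4]
ee_rot: [[0.001, 0.052, -0.999], [0.0, -0.999, -0.052], [-1.0, -0.0, -0.001]]
wrist_force: [-3.6, -1.6, 7.4]
finger_gap: 39.2
```

Contact; release, rise and go back for the second figure.

```bash
python3 -m handwheel '[{"delta_pos":[0,0,0],"delta_rot":[0,0,0],"hand":0.6},{"delta_pos":[0,0,0],"delta_rot":[0,0,0],"hand":0.6},{"delta_pos":[-0.02,0,0],"delta_rot":[0,0,0],"hand":0.6},{"delta_pos":[-0.07,0,0],"delta_rot":[0,0,0],"hand":0.6},{"delta_pos":[-0.13,0,0],"delta_rot":[0,0,0],"hand":0.6},{"delta_pos":[-0.14,0.06,0],"delta_rot":[0,0,0],"hand":0.64},{"delta_pos":[-0.14,0.12,0],"delta_rot":[0,0,0],"hand":0.64},{"delta_pos":[-0.14,0.12,0],"delta_rot":[0,0,0],"hand":0.64}]'
python3 -c "
from h import *
c=cap('wrist','w8');go([474,-305,190],-80)"
python3 -m handwheel '[{"delta_pos":[0,0.06,0.001],"delta_rot":[-1,0,0],"hand":0.64},{"delta_pos":[0,0.12,0.002],"delta_rot":[-2,0,0],"hand":0.64},{"delta_pos":[0,0.18,0.003],"delta_rot":[-3,0,0],"hand":0.64},{"delta_pos":[0,0.24,0.004],"delta_rot":[-4,0,0],"hand":0.64},{"delta_pos":[0,0.3,0.006],"delta_rot":[-5,0,0],"hand":0.64},{"delta_pos":[0,0.36,0.008],"delta_rot":[-6,0,0],"hand":0.64},{"delta_pos":[0,0.42,0.01],"delta_rot":[-7,0,0],"hand":0.64},{"delta_pos":[0,0.482,0.01],"delta_rot":[-7,0,0],"hand":0.64}]'
python3 -m handwheel '[{"delta_pos":[0,0,0],"delta_rot":[0,0,0],"hand":0.64},{"delta_pos":[0,0,0],"delta_rot":[0,0,0],"hand":0.64}]'
python3 - <<'E'
from h import *
c=cap('wrist','w9')
cv2.imwrite('pics/v9.png',np.vstack([cv2.resize(cv2.imread('pics/w8.png')[:270],(640,270)),cv2.imread('pics/w9.png')[:270]]))
E
```

```text
t: 15.6
tool_pos: [459.4, 174.6, 189.7]
ee_rot: [[0.001, 0.047, -0.999], [-0.001, -0.999, -0.047], [-1.0, 0.001, -0.001]]
wrist_force: [-0.4, 1.4, -0.4]
finger_gap: 59.8
d tool mm [ -0.8 481.6   8.6] yaw now -87.2 rotx -7.2
t: 16.65
tool_pos: [475.3, -304.8, 189.0]
ee_rot: [[0.001, 0.176, -0.984], [0.001, -0.984, -0.176], [-1.0, -0.001, -0.001]]
wrist_force: [1.1, 0.7, 0.7]
finger_gap: 60.2
t: 16.9
tool_pos: [474.8, -303.0, 188.6]
ee_rot: [[-0.001, 0.175, -0.985], [0.002, -0.985, -0.175], [-1.0, -0.002, 0.0]]
wrist_force: [0.0, -0.7, -0.1]
finger_gap: 60.4
```

View pics/v9.png

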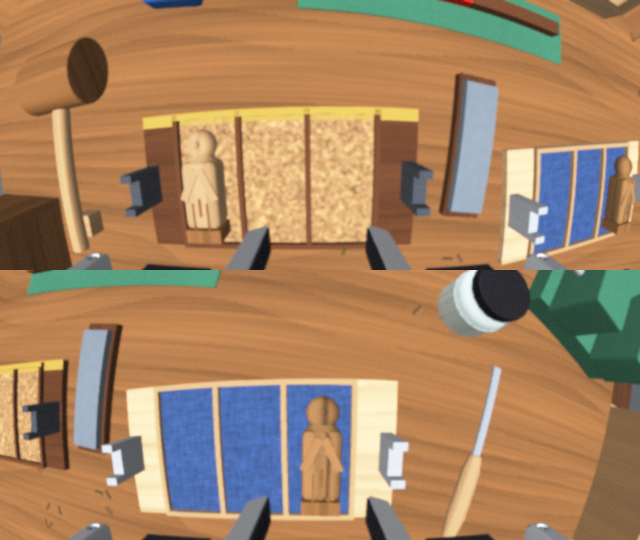

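First figure lies in nest 3, head to the brass edge (crop (203,185)). The second is between the fingers at column 322, centre line about 318.

Run:
```python
from h import *
c=cap('wrist')
print([pt(c,*p,52,True)[:2].round(1).tolist() for p in [(322,210),(322,160)]],pt(c,323,142,35,True))
go([474,-305,49],-80)
```

```text
[[461.3, -309.5], [510.6, -300.4]] [ 526.54239443 -298.72242305   35.        ]
d tool mm [140.4   2.6   1.3] yaw now -79.9 rotx 0.1
```

```bash
python3 -m handwheel '[{"delta_pos":[0.06,0.004,0.001],"delta_rot":[0,0,0],"hand":0.64},{"delta_pos":[0.11,0.004,0.001],"delta_rot":[0,0,0],"hand":0.64},{"delta_pos":[0.135,0.004,0.001],"delta_rot":[0,0,0],"hand":0.64},{"delta_pos":[0.14,0.004,0.001],"delta_rot":[0,0,0],"hand":0.64},{"delta_pos":[0.14,0.004,0.001],"delta_rot":[0,0,0],"hand":0.5},{"delta_pos":[0.14,0.004,0.001],"delta_rot":[0,0,0],"hand":0.4},{"delta_pos":[0.14,0.004,0.001],"delta_rot":[0,0,0],"hand":0.3},{"delta_pos":[0.14,0.004,0.001],"delta_rot":[0,0,0],"hand":0.3}]'
python3 -m handwheel '[{"delta_pos":[0,0,0],"delta_rot":[0,0,0],"hand":0.3},{"delta_pos":[-0.02,0,0],"delta_rot":[0,0,0],"hand":0.3},{"delta_pos":[-0.06,0,0],"delta_rot":[0,0,0],"hand":0.3},{"delta_pos":[-0.1,0,0],"delta_rot":[0,0,0],"hand":0.3},{"delta_pos":[-0.12,0,0],"delta_rot":[0,0,0],"hand":0.3},{"delta_pos":[-0.12,0,0],"delta_rot":[0,0,0],"hand":0.3}]'
python3 -c "
from h import *
go([461,147,180],-86.85)"
```

```text
t: 18.0
tool_pos: [475.0, -308.6, 51.6]
ee_rot: [[0.003, 0.174, -0.985], [-0.001, -0.985, -0.174], [-1.0, 0.002, -0.003]]
wrist_force: [-0.3, 2.5, 5.2]
finger_gap: 39.8
t: 18.75
tool_pos: [474.6, -309.3, 171.5]
ee_rot: [[0.003, 0.173, -0.985], [-0.003, -0.985, -0.173], [-1.0, 0.004, -0.003]]
wrist_force: [-0.5, 0.3, -1.3]
finger_gap: 39.8
d tool mm [ -10.  -451.7  -65.7] yaw now -80.0 rotx 6.8
```

```bash
python3 -m handwheel '[{"delta_pos":[-0.01,-0.055,-0.008],"delta_rot":[1,0,0],"hand":0.3},{"delta_pos":[-0.01,-0.115,-0.017],"delta_rot":[2,0,0],"hand":0.3},{"delta_pos":[-0.01,-0.175,-0.026],"delta_rot":[3,0,0],"hand":0.3},{"delta_pos":[-0.01,-0.235,-0.035],"delta_rot":[4,0,0],"hand":0.3},{"delta_pos":[-0.01,-0.295,-0.044],"delta_rot":[5,0,0],"hand":0.3},{"delta_pos":[-0.01,-0.355,-0.053],"delta_rot":[6,0,0],"hand":0.3},{"delta_pos":[-0.01,-0.41,-0.06],"delta_rot":[7,0,0],"hand":0.3},{"delta_pos":[-0.01,-0.452,-0.066],"delta_rot":[7,0,0],"hand":0.3}]'
python3 -m handwheel '[{"delta_pos":[0,0,0],"delta_rot":[0,0,0],"hand":0.3},{"delta_pos":[0,0,0],"delta_rot":[0,0,0],"hand":0.3}]'
python3 - <<'E'
from h import *
cap('wrist','w10');go([460.4,146.6,60],-86.85)
E
```

```text
t: 19.75
tool_pos: [459.0, 150.1, 177.4]
ee_rot: [[-0.003, 0.053, -0.999], [-0.001, -0.999, -0.053], [-1.0, 0.001, 0.003]]
wrist_force: [1.2, -0.2, -2.1]
finger_gap: 39.8
t: 20.0
tool_pos: [459.8, 147.6, 178.0]
ee_rot: [[-0.002, 0.052, -0.999], [-0.001, -0.999, -0.052], [-1.0, 0.001, 0.002]]
wrist_force: [-0.7, 0.0, -1.8]
finger_gap: 40.0
d tool mm [118.4   0.5  -0.6] yaw now -87.1 rotx -0.2
```

View pics/w10.png

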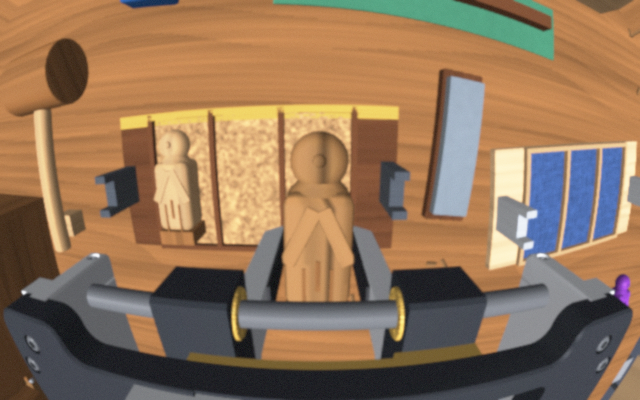

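The second figure (head (320,158)) is held straight above nest 1, and the first is undisturbed at (177,190). Lowering.

```bash
python3 -m handwheel '[{"delta_pos":[0.05,0,0],"delta_rot":[0,0,0],"hand":0.3},{"delta_pos":[0.09,0,0],"delta_rot":[0,0,0],"hand":0.3},{"delta_pos":[0.115,0,0],"delta_rot":[0,0,0],"hand":0.3},{"delta_pos":[0.123,0,0],"delta_rot":[0,0,0],"hand":0.3},{"delta_pos":[0.124,0,0],"delta_rot":[0,0,0],"hand":0.3},{"delta_pos":[0.126,0,0],"delta_rot":[0,0,0],"hand":0.3},{"delta_pos":[0.127,0,0],"delta_rot":[0,0,0],"hand":0.3},{"delta_pos":[0.127,0,0],"delta_rot":[0,0,0],"hand":0.3}]'
python3 -m handwheel '[{"delta_pos":[0.001,0,0],"delta_rot":[0,0,0],"hand":0.3},{"delta_pos":[0.002,0,0],"delta_rot":[0,0,0],"hand":0.3}]'
```

```text
t: 21.05
tool_pos: [460.8, 148.4, 53.1]
ee_rot: [[0.001, 0.052, -0.999], [0.0, -0.999, -0.052], [-1.0, -0.0, -0.001]]
wrist_force: [-0.1, -0.4, -1.9]
finger_gap: 39.8
t: 21.3
tool_pos: [460.5, 148.4, 51.6]
ee_rot: [[0.001, 0.053, -0.999], [0.0, -0.999, -0.053], [-1.0, -0.0, -0.001]]
wrist_force: [-4.0, -1.5, 7.8]
finger_gap: 40.0
```

```bash
python3 -m handwheel '[{"delta_pos":[0,0,0],"delta_rot":[0,0,0],"hand":0.6},{"delta_pos":[0,0,0],"delta_rot":[0,0,0],"hand":0.6},{"delta_pos":[-0.02,0,0],"delta_rot":[0,0,0],"hand":0.6},{"delta_pos":[-0.07,0,0],"delta_rot":[0,0,0],"hand":0.6},{"delta_pos":[-0.13,0,0],"delta_rot":[0,0,0],"hand":0.6},{"delta_pos":[-0.15,0.04,0],"delta_rot":[0,0,0],"hand":0.6},{"delta_pos":[-0.15,0.05,-0.05],"delta_rot":[-10,0,0],"hand":0.6},{"delta_pos":[-0.15,0.05,-0.05],"delta_rot":[-10,0,0],"hand":0.6}]'
python3 - <<'E'
from h import *
cap('wrist','w11');cap('scene','s11');cap('side','sd11');go([699,31,190],-2)
cv2.imwrite('pics/v11.png',np.vstack([cv2.imread('pics/w11.png')[:270],cv2.resize(cv2.imread('pics/s11.png')[130:290,170:450],(560,320))[:,:560] if 0 else cv2.copyMakeBorder(cv2.resize(cv2.imread('pics/s11.png')[130:290,170:450],(560,320)),0,0,0,80,0)]))
E
```

```text
t: 22.3
tool_pos: [514.6, 99.9, 199.3]
ee_rot: [[-0.001, 0.223, -0.975], [-0.0, -0.975, -0.223], [-1.0, 0.0, 0.001]]
wrist_force: [-0.3, -0.4, -0.2]
finger_gap: 56.6
d tool mm [   9.6  110.2 -166.3] yaw now -77.0 rotx -75.0
```

View pics/v11.png

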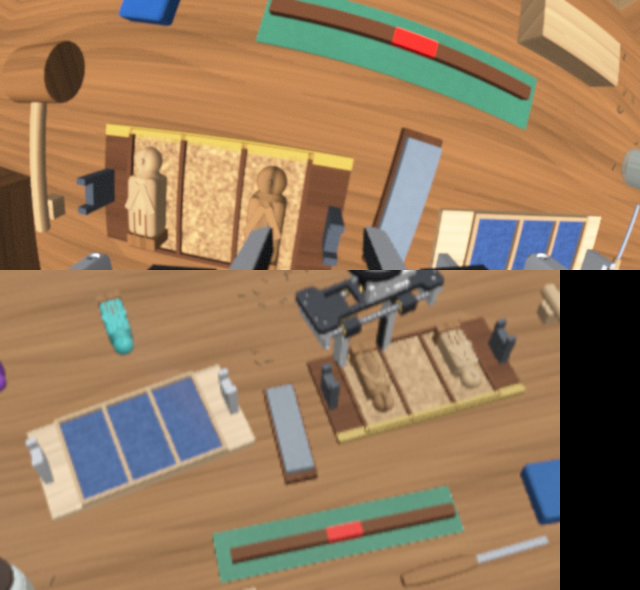

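Both figures lie in nests 3 and 1 with heads to the brass edge, the rack is empty and the bar is still on the mat (lower crop (345,530)). Now fetch the bar.

```bash
python3 -m handwheel '[{"delta_pos":[0.01,0.03,-0.04],"delta_rot":[-10,0,0],"hand":0.6},{"delta_pos":[0.01,0.05,-0.08],"delta_rot":[-20,0,0],"hand":0.6},{"delta_pos":[0.01,0.07,-0.11],"delta_rot":[-30,0,0],"hand":0.6},{"delta_pos":[0.01,0.09,-0.14],"delta_rot":[-40,0,0],"hand":0.6},{"delta_pos":[0.01,0.11,-0.166],"delta_rot":[-50,0,0],"hand":0.6},{"delta_pos":[0.01,0.11,-0.166],"delta_rot":[-60,0,0],"hand":0.6},{"delta_pos":[0.01,0.11,-0.166],"delta_rot":[-70,0,0],"hand":0.6},{"delta_pos":[0.01,0.11,-0.166],"delta_rot":[-75,0,0],"hand":0.6}]'
python3 -m handwheel '[{"delta_pos":[0,0,0],"delta_rot":[0,0,0],"hand":0.6},{"delta_pos":[0,0,0],"delta_rot":[0,0,0],"hand":0.6}]'
python3 - <<'E'
from h import *
c=cap('wrist','w12');im=c['image'].astype(int);m=(im[...,0]>150)&(im[...,1]<60)&(im[...,2]<60)
p=np.argwhere(m)[:,::-1];print('red px',len(p),p.min(0),p.max(0),[pt(c,u,v,22,True)[:2].round(1).tolist() for u,v in [p.mean(0),(p[:,0].mean(),p[:,1].min()),(p[:,0].mean(),p[:,1].max())]])
r=cv2.minAreaRect(p.astype(np.float32));print(r)
go([699,31,32],-2)
E
```

```text
t: 23.45
tool_pos: [698.6, 31.9, 190.7]
ee_rot: [[-0.0, 1.0, -0.031], [0.0, -0.031, -1.0], [-1.0, -0.0, -0.0]]
wrist_force: [-0.3, 0.4, -0.2]
finger_gap: 56.4
t: 23.7
tool_pos: [699.0, 31.6, 190.8]
ee_rot: [[0.0, 0.999, -0.036], [0.0, -0.036, -0.999], [-1.0, 0.0, -0.0]]
wrist_force: [0.5, -0.3, -0.8]
finger_gap: 56.4
red px 67 [312 171] [324 208] [[700.7, 20.9], [701.6, 49.5], [700.3, 8.2]]
((318.1353454589844, 189.4281768798828), (11.562943458557129, 37.106536865234375), 3.012787342071533)
d tool mm [ 1.588e+02 -1.000e-01  5.000e-01] yaw now -2.0 rotx -0.0
```

View pics/w12.png

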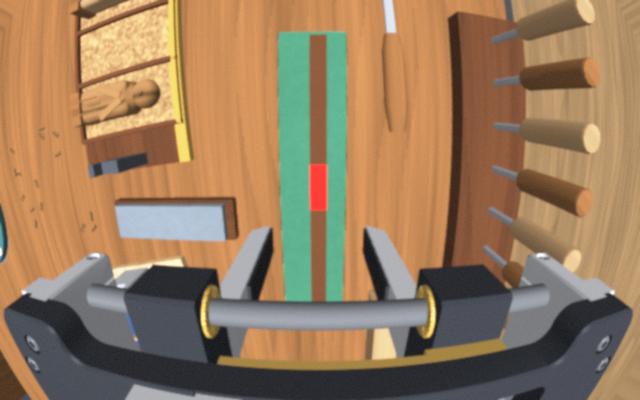

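Bar red spans rows 164–211, so its centre is about (701, 31), right under the tool. Descend, grip and lift.

```bash
python3 -m handwheel '[{"delta_pos":[0.06,0.001,0],"delta_rot":[0,0,0],"hand":0.6},{"delta_pos":[0.11,0.001,0],"delta_rot":[0,0,0],"hand":0.6},{"delta_pos":[0.145,0.001,0],"delta_rot":[0,0,0],"hand":0.6},{"delta_pos":[0.157,0.001,0],"delta_rot":[0,0,0],"hand":0.4},{"delta_pos":[0.16,0.001,0],"delta_rot":[0,0,0],"hand":0.3},{"delta_pos":[0.16,0.001,0],"delta_rot":[0,0,0],"hand":0.2},{"delta_pos":[0.16,0.001,0],"delta_rot":[0,0,0],"hand":0},{"delta_pos":[0.16,0.001,0],"delta_rot":[0,0,0],"hand":0}]'
python3 -m handwheel '[{"delta_pos":[0,0,0],"delta_rot":[0,0,0],"hand":0},{"delta_pos":[0,0,0],"delta_rot":[0,0,0],"hand":0},{"delta_pos":[0,0,0],"delta_rot":[0,0,0],"hand":0}]'
```

```text
t: 24.75
tool_pos: [701.3, 31.1, 32.8]
ee_rot: [[0.003, 0.999, -0.035], [-0.0, -0.035, -0.999], [-1.0, 0.003, 0.0]]
wrist_force: [-1.5, -0.1, 4.5]
finger_gap: 17.8
t: 25.12
tool_pos: [701.3, 31.1, 32.8]
ee_rot: [[0.003, 0.999, -0.035], [-0.0, -0.035, -0.999], [-1.0, 0.003, -0.0]]
wrist_force: [-1.8, -0.2, 6.1]
finger_gap: 17.7
```

```bash
python3 -m handwheel '[{"delta_pos":[-0.03,0,0],"delta_rot":[0,0,0],"hand":0},{"delta_pos":[-0.08,0,0],"delta_rot":[0,0,0],"hand":0},{"delta_pos":[-0.13,0,0],"delta_rot":[0,0,0],"hand":0},{"delta_pos":[-0.13,-0.045,-0.034],"delta_rot":[-1,0,0],"hand":0},{"delta_pos":[-0.13,-0.09,-0.068],"delta_rot":[-2,0,0],"hand":0},{"delta_pos":[-0.13,-0.135,-0.102],"delta_rot":[-3,0,0],"hand":0},{"delta_pos":[-0.13,-0.18,-0.136],"delta_rot":[-4,0,0],"hand":0},{"delta_pos":[-0.13,-0.22,-0.166],"delta_rot":[-5,0,0],"hand":0}]'
python3 -c "
from h import *
go([465.8,222,165],3.15)"
```

```text
t: 26.12
tool_pos: [484.4, 205.7, 160.0]
ee_rot: [[-0.0, 0.999, 0.053], [0.0, 0.053, -0.999], [-1.0, -0.0, -0.0]]
wrist_force: [-0.2, 0.4, -2.2]
finger_gap: 18.0
d tool mm [ -5.  -17.7 -17.3] yaw now 3.0 rotx -0.1
```

```bash
python3 -m handwheel '[{"delta_pos":[-0.003,-0.019,-0.016],"delta_rot":[0,0,0],"hand":0},{"delta_pos":[-0.003,-0.019,-0.016],"delta_rot":[0,0,0],"hand":0},{"delta_pos":[-0.003,-0.019,-0.016],"delta_rot":[0,0,0],"hand":0},{"delta_pos":[-0.003,-0.019,-0.016],"delta_rot":[0,0,0],"hand":0}]'
python3 - <<'E'
from h import *
c=cap('wrist','w13');a=cap('scene','s13');b=cap('side','sd13');go([465.8,222,165],3.15)
cv2.imwrite('pics/v13.png',np.hstack([cv2.imread('pics/w13.png')[:,100:500],cv2.resize(cv2.imread('pics/s13.png')[140:240,300:450],(390,260)).__getitem__(slice(None)) if 0 else cv2.copyMakeBorder(cv2.resize(cv2.imread('pics/s13.png')[130:230,310:440],(390,300)),0,100,0,0,0)]))
E
```

```text
t: 26.62
tool_pos: [467.3, 218.9, 163.1]
ee_rot: [[-0.0, 0.999, 0.051], [-0.0, 0.051, -0.999], [-1.0, -0.0, 0.0]]
wrist_force: [-0.1, 0.2, -1.9]
finger_gap: 17.5
d tool mm [-1.8 -1.1 -3. ] yaw now 2.9 rotx -0.2
```

View pics/v13.png

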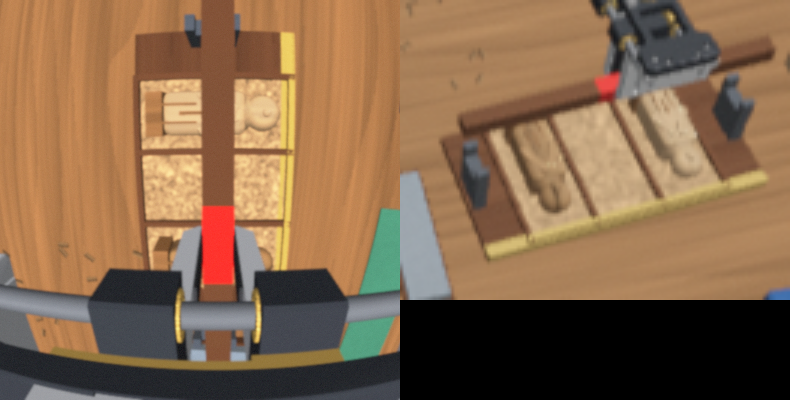

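The bar lies over both brackets (far one at crop (212,28)), with both figures untouched. Checking bar and bracket coordinates.

Run:
```python
from h import *
c=cap('wrist');g=cv2.cvtColor(c['image'],cv2.COLOR_RGB2GRAY)
print('red ctr/ends',[pt(c,318,r,152.5,True)[:2].round(1).tolist() for r in (206,244.5,283)])
print('bar far',pt(c,317,2,152.5,True)[:2].round(1))
print('bracket b posts z76',[pt(c,u,14,76,True)[:2].round(1).tolist() for u in (285,340)],'near a z76',[pt(c,u,350,76,True)[:2].round(1).tolist() for u in (290,350)])
T=lambda x,y,z:(465.8+x*.9985-y*.055,222+x*.055+y*.9985,z)
for x in(-22,-14,14,22): print(x,np.round(proj(c,T(x,142,76),True)),np.round(proj(c,T(x,156,76),True)),np.round(proj(c,T(x,-142,76),True)))
print(g[12,275:350].tolist())
```

```text
red ctr/ends [[467.6, 244.4], [468.9, 220.7], [470.3, 194.2]]
bar far [460.9 359.7]
bracket b posts z76 [[434.3, 378.0], [477.8, 380.0]] near a z76 [[448.1, 63.3], [510.7, 66.5]]
-22 [286.  32.] [286.  16.] [294. 339.]
-14 [296.  31.] [296.  15.] [301. 339.]
14 [332.  31.] [332.  15.] [329. 340.]
22 [342.  31.] [342.  15.] [337. 339.]
[123, 122, 121, 126, 131, 134, 134, 135, 137, 136, 134, 138, 139, 138, 139, 139, 139, 139, 140, 138, 140, 141, 139, 135, 135, 127, 109, 99, 91, 93, 94, 93, 96, 91, 96, 94, 93, 94, 97, 95, 91, 93, 94, 95, 94, 94, 96, 94, 95, 94, 96, 94, 95, 94, 96, 98, 94, 97, 107, 122, 138, 148, 145, 147, 143, 140, 141, 138, 141, 137, 136, 137, 136, 139, 139]
```

Run:
```python
from h import *
im=cv2.imread('pics/w13.png')
cv2.imwrite('pics/v14.png',np.vstack([cv2.resize(im[0:55,255:375],(720,330),interpolation=cv2.INTER_CUBIC),cv2.resize(im[325:365,255:375],(720,240),interpolation=cv2.INTER_CUBIC)]))
```

```text
(no output)
```

View pics/v14.png

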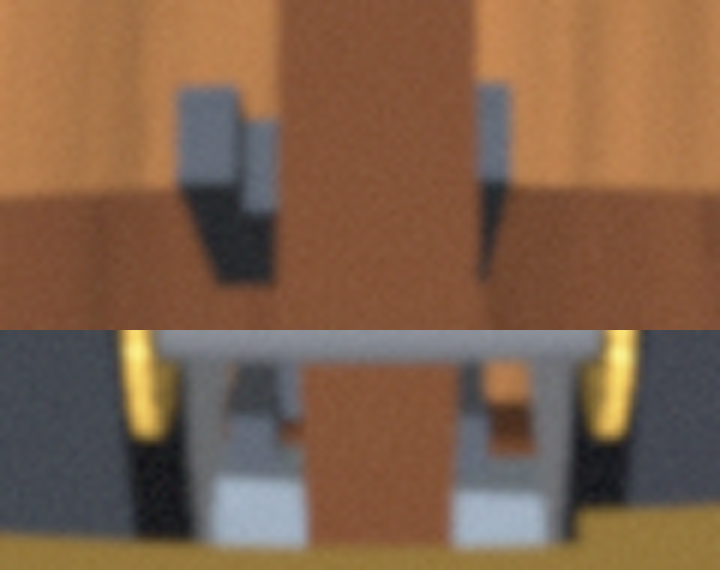

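Bracket posts are within 1–2 px of the predicted places (far 285–340, near 293–336). Small correction, then down.

```bash
python3 -m handwheel '[{"delta_pos":[0,-0.002,-0.002],"delta_rot":[-0.3,0,0],"hand":0},{"delta_pos":[0.03,-0.002,-0.002],"delta_rot":[-0.3,0,0],"hand":0},{"delta_pos":[0.045,-0.002,-0.002],"delta_rot":[-0.3,0,0],"hand":0},{"delta_pos":[0.052,-0.002,-0.002],"delta_rot":[-0.3,0,0],"hand":0},{"delta_pos":[0.055,-0.002,-0.002],"delta_rot":[-0.3,0,0],"hand":0},{"delta_pos":[0.06,-0.002,-0.002],"delta_rot":[-0.3,0,0],"hand":0},{"delta_pos":[0.064,-0.002,-0.002],"delta_rot":[-0.3,0,0],"hand":0},{"delta_pos":[0.064,-0.002,-0.002],"delta_rot":[-0.3,0,0],"hand":0}]'
python3 -m handwheel '[{"delta_pos":[0.002,0,0],"delta_rot":[0,0,0],"hand":0},{"delta_pos":[0.004,0,0],"delta_rot":[0,0,0],"hand":0},{"delta_pos":[0.004,0,0],"delta_rot":[0,0,0],"hand":0}]'
```

```text
t: 27.82
tool_pos: [464.3, 221.5, 99.3]
ee_rot: [[-0.0, 0.998, 0.058], [-0.0, 0.058, -0.998], [-1.0, -0.0, 0.0]]
wrist_force: [-0.5, 0.0, -2.3]
finger_gap: 17.5
t: 28.2
tool_pos: [464.3, 221.5, 95.3]
ee_rot: [[-0.0, 0.998, 0.058], [-0.0, 0.058, -0.998], [-1.0, -0.0, 0.0]]
wrist_force: [-0.8, -0.9, -0.5]
finger_gap: 17.6
```

In the slots without contact (bar bottom ~66). Continue down to contact.

```bash
python3 -m handwheel '[{"delta_pos":[0.002,0.001,0],"delta_rot":[0,0,0],"hand":0},{"delta_pos":[0.004,0.001,0],"delta_rot":[0,0,0],"hand":0},{"delta_pos":[0.005,0.001,0],"delta_rot":[0,0,0],"hand":0},{"delta_pos":[0.005,0.001,0],"delta_rot":[0,0,0],"hand":0}]'
python3 -m handwheel '[{"delta_pos":[0.001,0,0],"delta_rot":[0,0,0],"hand":0},{"delta_pos":[0.002,0,0],"delta_rot":[0,0,0],"hand":0},{"delta_pos":[0.002,0,0],"delta_rot":[0,0,0],"hand":0}]'
```

```text
t: 28.7
tool_pos: [465.3, 221.5, 90.3]
ee_rot: [[-0.0, 0.998, 0.058], [-0.0, 0.058, -0.998], [-1.0, -0.0, 0.0]]
wrist_force: [-0.4, 0.4, -2.2]
finger_gap: 17.9
t: 29.08
tool_pos: [465.5, 221.6, 88.7]
ee_rot: [[0.0, 0.998, 0.058], [0.0, 0.058, -0.998], [-1.0, 0.0, 0.0]]
wrist_force: [-1.2, -0.7, 0.4]
finger_gap: 17.5
```

Touching at the expected 88.7. Release, rise and look.

```bash
python3 -m handwheel '[{"delta_pos":[0.0005,0,0],"delta_rot":[0,0,0],"hand":0.5},{"delta_pos":[0.0005,0,0],"delta_rot":[0,0,0],"hand":0.5},{"delta_pos":[0.0005,0,0],"delta_rot":[0,0,0],"hand":0.5},{"delta_pos":[-0.03,0,0],"delta_rot":[0,0,0],"hand":0.5},{"delta_pos":[-0.08,0,0],"delta_rot":[0,0,0],"hand":0.5},{"delta_pos":[-0.14,0,0],"delta_rot":[0,0,0],"hand":0.5},{"delta_pos":[-0.16,0,0.05],"delta_rot":[0,0,0],"hand":0.5},{"delta_pos":[-0.16,0,0.09],"delta_rot":[0,0,0],"hand":0.5}]'
python3 -m handwheel '[{"delta_pos":[0,0,0],"delta_rot":[0,0,0],"hand":0.5},{"delta_pos":[0,0,0],"delta_rot":[0,0,0],"hand":0.5}]'
python3 - <<'E'
from h import *
c=cap('wrist','w15');cap('scene','s15');cap('side','sd15')
cv2.imwrite('pics/v15.png',np.hstack([cv2.imread('pics/w15.png')[:,100:500],np.vstack([cv2.resize(cv2.imread('pics/s15.png')[130:230,320:450],(390,200)),cv2.resize(cv2.imread('pics/sd15.png')[140:220,235:335],(390,200))])]))
E
```

```text
t: 30.08
tool_pos: [471.8, 131.0, 251.8]
ee_rot: [[0.006, 0.998, 0.059], [0.001, 0.059, -0.998], [-1.0, 0.007, -0.0]]
wrist_force: [-0.3, 0.1, -0.5]
finger_gap: 46.8
t: 30.32
tool_pos: [470.5, 132.1, 248.2]
ee_rot: [[-0.0, 0.998, 0.057], [0.001, 0.057, -0.998], [-1.0, -0.0, -0.001]]
wrist_force: [-0.3, -0.1, -0.3]
finger_gap: 47.0
```

The viewer limit is reached, so I check numerically: bar axis and height by triangulating the red mark, and figures by colour.

Run:
```python
from h import *
from scipy.optimize import least_squares
c=cap('wrist');s=cap('side')
def red(c,lo=110):
    im=c['image'].astype(int);m=((im[...,0]>lo)&(im[...,1]<im[...,0]*.35)&(im[...,2]<im[...,0]*.35)).astype(np.uint8)
    n,l,st,ce=cv2.connectedComponentsWithStats(m);return [(st[i,4],ce[i].round(1),st[i,:4].tolist()) for i in range(1,n) if st[i,4]>12]
for n,k in (('wrist',c),('side',s),('scene',cap('scene'))): print(n,red(k))
T=lambda x,y,z:np.array((465.5+x*.998-y*.057,222+x*.057+y*.998,z))
print('expected red-top wrist',np.round(proj(c,T(0,0,78),True),1),'side',np.round(proj(s,T(0,0,74)),1))
im=c['image'];h=cv2.cvtColor(im,cv2.COLOR_RGB2HSV)
for y in (-100,-35,0,35,75,110,140,155):   # profile across bar at known tray y
    u=[proj(c,T(x,y,78),True) for x in np.arange(-40,41,2)]
    print(y,' '.join(f"{im[int(round(v)),int(round(q)),0]}" for q,v in u if 0<=v<400))
```

```text
wrist [(np.int32(698), array([318.1, 104.2]), [311, 81, 15, 47])]
side [(np.int32(47), array([277.3, 171.6]), [274, 168, 8, 10])]
scene [(np.int32(91), array([380.6, 172.1]), [373, 168, 16, 9])]
expected red-top wrist [316.9 103.8] side [278.4 171.2]
-100 128 127 125 128 130 129 128 127 128 132 130 133 131 134 136 136 136 135 137 134 136 134 134 135 135 135 138 134 129 130 129 130 127 124 125 126 127 127 124 123 126
-35 170 178 179 169 172 173 171 176 182 184 181 180 190 195 184 172 158 139 134 136 137 137 134 139 139 149 170 174 171 167 166 166 163 160 162 173 176 166 165 172 169
0 218 207 212 222 232 231 227 232 233 234 230 228 226 223 219 228 249 254 254 254 254 254 254 254 254 254 242 235 239 238 233 234 220 208 220 223 219 206 206 218 229
35 236 218 216 225 232 233 235 238 238 235 236 226 221 226 228 224 208 145 134 136 135 133 136 133 138 197 231 234 243 242 229 233 237 235 241 242 236 226 223 223 218
75 195 231 233 224 224 226 227 229 231 233 233 230 230 234 239 236 185 151 133 131 132 135 135 137 139 209 236 236 237 237 234 239 229 226 231 234 235 235 237 236 236
110 122 120 119 115 119 122 125 126 127 125 125 128 128 126 124 127 134 136 133 132 130 135 132 134 133 133 127 126 125 119 116 116 120 120 120 125 125 126 128 128 128
140 
155
```

Run:
```python
from h import *
c=cap('wrist');s=cap('side');e=cap('scene')
# triangulate red mark centre (wrist top, side/scene visible faces)
A=[];b=[]
for k,p,f in ((s,(277.3,171.6),False),(e,(380.6,172.1),False),(c,(318.1,104.2),True)):
    o,d=ray(k,*p,f);d/=np.linalg.norm(d);M=np.eye(3)-np.outer(d,d);A.append(M);b.append(M@o)
p=np.linalg.solve(sum(A),sum(b));print('red mark',p.round(1))
q=p[:2]-[465.5,222];print('in tray x,y',(q@[.998,.057]).round(1),(q@[-.057,.998]).round(1))
# figures: align head template patches before/after laying the bar
for n,k in (('scene',e),('side',s)):
    old=cv2.imread('pics/'+('s13' if n=='scene' else 'sd13')+'.png');now=k['image'][:,:,::-1]
    for y in (75,-75):
        for nm,x in (('head',40),('plinth',-48)):
            P=(465.5+x*.998-y*.057,222+x*.057+y*.998,35);u,v=map(lambda a:int(round(a)),proj(k,P))
            t=old[v-7:v+8,u-7:u+8];w=np.ascontiguousarray(now[v-20:v+21,u-20:u+21]);r=cv2.matchTemplate(w,t,cv2.TM_CCOEFF_NORMED)
            _,mx,_,l=cv2.minMaxLoc(r);print(n,y,nm,'shift px',l[0]-13,l[1]-13,round(mx,2))
print(monitor.read_state()['tool_pos'].round())
```

```text
red mark [464.9 224.5  70.7]
in tray x,y -0.4 2.5
scene 75 head shift px 0 0 1.0
scene 75 plinth shift px 8 13 0.61
scene -75 head shift px 0 0 1.0
scene -75 plinth shift px 5 12 0.88
side 75 head shift px -11 1 0.51
side 75 plinth shift px 0 0 1.0
side -75 head shift px 0 0 0.65
side -75 plinth shift px 0 0 1.0
[470. 132. 248.]
```

```bash
python3 -c "
from workcell import manip,monitor
print(manip.hand_in(), monitor.read_state()['t'])"
```

```text
the job is handed in; nothing more can be done
the job is handed in; nothing more can be done
```

The job is done and handed in at about 31 s of robot time; `hand_in` reports no verdict. I laid the bar on the felt mat, then moved both figures present into tray nests 3 and 1, heads to the brass edge. Last, I lowered the bar into the tray's two brackets, released it and moved the arm clear.

**Bar:** its red mark triangulates to about x −0.4, y +2.5 mm in the tray frame, at a height of about 70.7 mm (69 is nominal). A brightness profile across the bar put it about 1 mm to the other side, at +1 mm, parallel to the tray's y axis. Both are within tolerance.

**Figures:** no shift where the before-and-after image patches matched well: both heads in the scene view, both plinths in the side view. The other four patches matched poorly (0.51–0.88), probably because the arm or bar hid them. They neither confirm nor contradict this.

**Not checked:** the viewer's 16-picture limit blocked the last picture, so the final check was numerical only. I did not measure the bystanders; nothing was seen to touch them.

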